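Click the fresh cold pack into the dairy counter's empty dock

TASK

Take the blue cold pack by its grip bar and press it straight down into the empty dock, past the orange spring latch, until it sits fully home on the dock's floor and the latch has snapped back over its shoulder; then let go. The green pack is still thawed: leave it standing where it is.

Things in the scene. Friction and masses are not known exactly. Their poses are not given: they have to be found in the camera images.
- blue_pack: Blue cold pack to load, loose, upright: hard block 34 thick (x) x 84 long (y) x 55 mm high with a white panel on each broad side; in the middle of its top an upright grip bar 18 (x) x 40 (y) x 50 mm high, 105 mm overall, leaving a flat 22 mm shoulder at each y end. Origin: centre of underside, z up. About 0.35 kg. Fits the dock either way round.
- green_pack: Green cold pack, a bystander of the same shape and size as the blue one, standing upright and loose at least 130 mm from it. Origin: centre of the underside. Not to be moved.
- dock: Empty dock, fixed. Origin on the counter under the slot's centre, z up. Slot 50 (x) x 100 mm (y), floor at z 8 mm: a home pack is upright with y along the dock's y, origin at (0,0,8), shoulders at z 63. Walls to z 44; sloped lead-in lips reach 9 mm further out, up to z 60. Dock spans x +-42, y -63 to +97 mm. A like dock, filled with a white pack, stands 130 mm or more away.
- latch (a joint): Orange spring latch, 26 mm wide, at the slot's +y end; slides along dock y: 0 m shut, to 0.026 pushed out. Shut, its nose ends at y 30, underside z 66, face sloping up and out to y 52, z 116; top z 118 mm. A pack pressed down rides the slope and pushes it back (spring 0.6 N shut, 0.9 N at 12 mm: a light but steady push down, all the way); it snaps to 0 over a home pack's shoulder.
Mind the look-alikes: they are no part of the job. Several things look just like the blue_pack: the one meant starts farthest from the robot's base. Leave any purple look-alike of the dock alone.

How it is judged:
By the outcome, as a careful person would: the job done as asked, in the order asked, and still so for the second after the job is handed in, with the robot touching nothing.
It also fails if it takes over 43 s, if anything falls off the work surface, if the arm or the gripper's body presses on something with over 40 N, if the wrist force passes 120 N, or if a joint passes its speed limit or range.

ROBOT

A 6-joint arm with a two-finger parallel gripper is mounted at the origin on the work surface. World frame = base frame: x ahead of the robot, y to its left, z up, the work surface at z = 0. Lengths are in mm, angles in rad, forces in N, time in s.
With the tool pointing down it reaches from about 300 to 875 mm from the base axis. Payload 4.2 kg.
Tool frame: the origin (TCP) lies at the very end of the fingers, on their centre line; the grasp point (between the pads) lies 19 mm behind it; z points along the fingers, y is the direction in which the jaws open and shut (so a half turn about z gives the same grasp; the last joint's range is limited). The gripper opens to 85 mm and grips with 20 to 120 N. Pads are 22 mm wide; open, the fingers measure 114 mm over their backs; the gripper's body (76 mm by 85 mm) begins 54 mm behind the grasp point. The pads swing forward as they close: fully open they stand 13 mm farther back than shut.
Start: joints at [1.312, 0.32, 1.565, -0, 1.257, -0.02], TCP at [136.01, 558.697, 231.338] pointing down, gripper open.
Joint ranges: [-3.11, 3.11], [-0.84, 2.01], [0.21, 2.61], [-1.34, 4.49], [0.05, 2.63], [-2.56, 2.56]. Speed limits (rad/s): [2.57, 2.57, 3.14, 3.14, 3.14, 3.14].

INTERFACE

Orientations are given as a 3x3 rotation matrix whose columns are the frame's x, y, z axes.
In Python, from bench import ctrl gives the robot as it stands.
- The arm moves only by the shell command python3 -m creep 'ROWS' [FORCE]. ROWS is JSON, a list of rows, each an object of numbers: "x", "y", "z": the shift along the tool's x, y, z in mm; "spin": the turn about the tool's z in rad; "hand": the finger opening in mm, from 0 to 85.4. A call has 1 to 12 rows; each row is the pose to reach, as a shift and turn from the pose commanded when the call began, along the tool's axes at that moment; what a row does not reach only later rows make up. A row lasts 1/10 s, in which the tool goes at most 50 mm and 8.59 degrees, less where a joint would pass 70% of its speed; a pose out of reach is approached as far as the arm can. A call with a gripper value outside its range is refused whole. The fingers move at their own pace and stop on an object; FORCE is the grip in N (left out, the last holds). Time passes only in rows, so rows that repeat a pose let the fingers close. It gives the time, the measured TCP pose, the force and the opening at its end, in the units of the state.
- ctrl.sense(): the state, without advancing time (a new reading comes with each control period).
- ctrl.get_image(name): name is "scene" or "top" or "wrist"; returns a dict with "frame" (384x512x3 uint8, blue, green, red), "range_z" (384x512 float32, mm along the optical axis (not along the pixel's ray), 0 where there is no reading), "K" (3x3 intrinsics, pixels), "extrinsics" (4x4, takes a point from camera to world coordinates). Camera axes: x right, y up, looking along -z (the intrinsics and any distortion apply to the point x, -y, -z); pixel columns grow to the right and rows downward; lengths in mm; the calibration is good to about 2 mm. A picture is of the moment at which its call begins.
- ctrl.close_job(): hands the job in, once; it reports no verdict.
The state is a dict: "time_s": time; "joint_positions": joint angles; "joint_velocities": joint speeds; "joint_torque": joint torques, N m; "eef_pos": TCP position; "ee_rot": TCP orientation; "contact_force": force on the tool from outside, world axes, zero at the start; "ft_torque": the same for the moment, N m; "grip_width": finger opening in mm.
Only numpy, scipy, OpenCV 4.12 (cv2) and the standard library are available. Lean on these libraries where they do the work, as an engineer would, in place of code of your own. Each camera call takes 0.05 s, during which the arm holds its last target.

## Working session

There is one attempt and no reset: what is moved stays moved. The work goes in short steps, Python scripts to look and compute and a shell command to move; the robot and the scene stay as the last step left them, time stands still between calls to the robot, and variables do not carry over. Pictures are saved under pics/ and viewed, and the job is handed in when it is done.

```bash
mkdir -p pics; ls; cat > h.py <<'E'
import numpy as np, cv2
from bench import ctrl
def grab(n,save=None):
    d=ctrl.get_image(n)
    if save: cv2.imwrite('pics/'+save,d['frame'])
    np.savez('/tmp/%s.npz'%(save or n),**{k:np.asarray(v) for k,v in d.items() if k in('frame','range_z','K','extrinsics')})
    return d
def world(d):
    z=np.asarray(d['range_z']);K=np.asarray(d['K']);E=np.asarray(d['extrinsics'])
    v,u=np.mgrid[:z.shape[0],:z.shape[1]]
    p=np.stack([(u-K[0,2])/K[0,0]*z,-(v-K[1,2])/K[1,1]*z,-z,np.ones_like(z)],-1)
    return (p@E.T)[...,:3]
E
python3 - <<'E'
from h import *
for n in('scene','top'):
    d=grab(n,n+'1.png'); print([k for k in d],d['K'],d['extrinsics'])
print(ctrl.sense())
E
```

```text
pics
['frame', 'range_z', 'K', 'extrinsics'] [[476.03058241   0.         255.37764449]
 [  0.         476.03058241 188.06945017]
 [  0.           0.           1.        ]] [[ 1.44968203e-02 -5.91519606e-01  8.06160281e-01  1.38079813e+03]
 [ 9.99671564e-01  2.56143616e-02  8.17874639e-04  5.00897910e+00]
 [-2.11330699e-02  8.05883652e-01  5.91696656e-01  7.21387678e+02]
 [ 0.00000000e+00  0.00000000e+00  0.00000000e+00  1.00000000e+00]]
['frame', 'range_z', 'K', 'extrinsics'] [[471.06285924   0.         260.44902217]
 [  0.         471.06285924 182.31281156]
 [  0.           0.           1.        ]] [[ 1.67992201e-02  9.96186871e-01 -8.56125234e-02  3.77908770e+02]
 [-9.99850542e-01  1.63876456e-02 -5.50797835e-03  1.67237169e+01]
 [-4.08398802e-03  8.56922577e-02  9.96313283e-01  1.22996042e+03]
 [ 0.00000000e+00  0.00000000e+00  0.00000000e+00  1.00000000e+00]]
{'time_s': 0.1, 'joint_positions': array([ 1.31197944e+00,  3.20233272e-01,  1.56555684e+00,  3.67762910e-05,
        1.25742425e+00, -1.99798278e-02]), 'joint_velocities': array([ 0.00085847, -0.000159  , -0.00405685, -0.00074593,  0.00023617,
        0.00141811]), 'joint_torque': array([ 5.34428891e-04, -4.16406870e+01, -2.34704518e+01,  6.75192859e-05,
        5.03102696e-03, -7.08297335e-06]), 'eef_pos': array([135.89554199, 558.26415337, 230.56337467]), 'ee_rot': array([[-9.71611048e-01,  2.36583538e-01, -4.48874905e-04],
       [ 2.36583955e-01,  9.71609800e-01, -1.55873956e-03],
       [ 6.73591357e-05, -1.62068518e-03, -9.99998684e-01]]), 'contact_force': array([-0.01233984,  0.52250776, -0.26611763]), 'ft_torque': array([ 0.00834395, -0.03089666,  0.00281743]), 'grip_width': 85.54919410678558}
```

View pics/scene1.png

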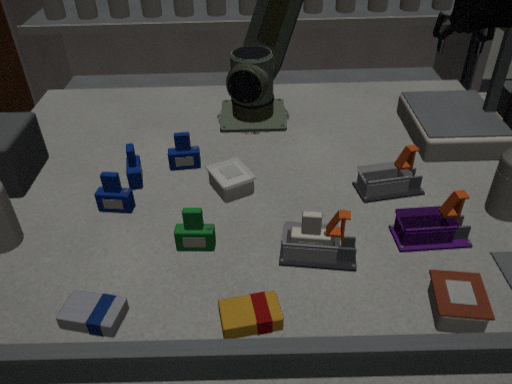

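View pics/top1.png

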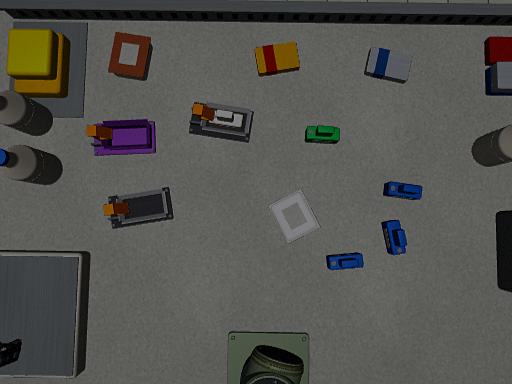

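The scene picture shows three blue packs at (115,193), (134,168) and (184,152), the green pack at (195,231), the white-filled dock at (318,243), the empty grey dock at (388,178) and the purple dock at (430,226). In the top view the blue packs are at (403,190), (395,237) and (345,261), and the empty dock is at (140,208). Next I measure them all.

```bash
cat > m.py <<'E'
from h import *
def ray(d,u,v):
    K=d['K'];E=d['extrinsics'];r=E[:3,:3]@np.array([(u-K[0,2])/K[0,0],-(v-K[1,2])/K[1,1],-1]);return E[:3,3],r
def onplane(d,u,v,z):
    o,r=ray(d,u,v);return o+r*(z-o[2])/r[2]
if __name__=='__main__':
  for n in('top1.png','scene1.png'):
    d=dict(np.load('/tmp/%s.npz'%n)); P=world(d); hsv=cv2.cvtColor(d['frame'],cv2.COLOR_BGR2HSV)
    for nm,lo,hi in(('blue',(105,120,40),(128,255,255)),('green',(50,120,40),(80,255,255)),('orange',(5,170,90),(16,255,255))):
        m=cv2.inRange(hsv,lo,hi)
        k,l,s,c=cv2.connectedComponentsWithStats(m)
        for i in range(1,k):
            if s[i,4]<60: continue
            q=P[(l==i)&(d['range_z']>0)]
            h=np.percentile(q[:,2],97)
            t=q[q[:,2]>h-12]; sh=q[(q[:,2]>48)&(q[:,2]<62)]
            out=[n,nm,c[i].round(),s[i,4],'h',round(h),'top',t[:,:2].mean(0).round(1), 'R',round(np.hypot(*t[:,:2].mean(0)))]
            if len(sh)>5: 
                r=cv2.minAreaRect(sh[:,:2].astype(np.float32)); out+=['shoulder',np.round(r[0],1),np.round(r[1],1),round(r[2],1),np.median(sh[:,2]).round(1)]
            print(*out)
E
python3 m.py
python3 - <<'E'
import cv2,numpy as np
a=cv2.imread('pics/top1.png'); s=cv2.imread('pics/scene1.png')
A=cv2.resize(a[160:280,310:440],None,fx=3,fy=3,interpolation=2);B=cv2.resize(a[170:240,90:190],None,fx=4,fy=4,interpolation=2)
o=np.zeros((370,800,3),np.uint8);o[:360,:390]=A;o[:280,395:795]=B
cv2.imwrite('pics/crop1.png',o)
E
```

```text
top1.png blue [382.  61.] 279 h 40 top [ 801.5 -286.1] R 851
top1.png blue [  2. 156.] 76 h 238 top [510.1 574.4] R 768
top1.png blue [405. 190.] 366 h 109 top [ 465.7 -336.9] R 575 shoulder [ 466.4 -337.3] [83.  33.6] 82.4 55.5
top1.png blue [396. 236.] 384 h 109 top [ 348.  -313.4] R 468 shoulder [ 348.6 -313.7] [82.5 33.4] 12.2 55.9
top1.png blue [346. 261.] 393 h 109 top [ 286.4 -190.3] R 344 shoulder [ 286.6 -190. ] [33.5 82.1] 6.1 55.8
top1.png green [324. 133.] 361 h 109 top [ 606.2 -132. ] R 620 shoulder [ 606.2 -132.7] [82.6 32.7] 86.4 55.5
top1.png orange [197. 108.] 74 h 122 top [649.1 177.2] R 673
top1.png orange [ 90. 130.] 61 h 122 top [592.2 432.8] R 734
scene1.png blue [183. 151.] 652 h 103 top [ 293.8 -186.4] R 348 shoulder [ 292.9 -187.6] [35.2 81.6] 3.1 52.8
scene1.png blue [120. 184.] 1318 h 104 top [ 429.5 -324. ] R 538 shoulder [ 400.2 -329.1] [ 84.3 176.4] 86.0 52.9
scene1.png blue [100. 310.] 428 h 35 top [ 806.2 -285. ] R 855
scene1.png green [193. 229.] 860 h 104 top [ 613.  -128.9] R 626 shoulder [ 611.6 -129.5] [82.8 34.7] 86.9 53.1
scene1.png orange [461. 194.] 77 h 118 top [595.9 432.3] R 736
scene1.png orange [344. 214.] 86 h 118 top [651.7 178.9] R 676
scene1.png orange [336. 231.] 77 h 80 top [651.2 165.8] R 672
```

View pics/crop1.png

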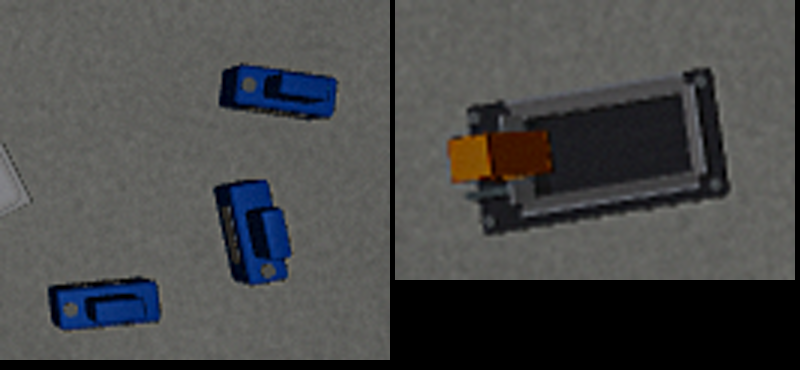

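There are three blue packs, at top-view pixels (403,190), (395,237) and (345,261), which are 575, 468 and 344 mm from the base. The one meant is (403,190), because it is farthest; the crop shows it upright with its bar free. The empty dock is the grey one at (140,208), with its latch towards the left (+y). Next I check the cameras' table height and the dock's geometry.

```bash
python3 - <<'E'
from m import *
for n in('top1.png','scene1.png'):
    d=dict(np.load('/tmp/%s.npz'%n)); P=world(d);ok=d['range_z']>0
    for (x,y) in((466,-250),(400,0),(390,250),(300,350)):
        m=ok&(np.hypot(P[...,0]-x,P[...,1]-y)<25); print(n,x,y,np.median(P[m][:,2]).round(1),m.sum())
d=dict(np.load('/tmp/top1.png.npz'));P=world(d)
sub=P[180:236:2,96:184:3]
print('z'); 
for r in sub: print(' '.join('%3d'%v for v in r[:,2]))
m=(P[...,2]>4)&(d['range_z']>0);m[:180]=0;m[236:]=0;m[:,:96]=0;m[:,184:]=0
for lo,hi in((12,35),(40,68),(75,140)):
    q=P[m&(P[...,2]>lo)&(P[...,2]<hi)][:,:2].astype(np.float32);print(lo,hi,len(q),cv2.minAreaRect(q))
E
```

```text
top1.png 466 -250 1.2 288
top1.png 400 0 2.9 311
top1.png 390 250 3.2 331
top1.png 300 350 0.8 296
scene1.png 466 -250 -1.7 197
scene1.png 400 0 -0.6 165
scene1.png 390 250 -0.5 208
scene1.png 300 350 -2.4 50
z
  0   0   4  -2  -2   2 1229   0   1  -1   1   0   1   3   0   1   2  -1   0   3   3   0   2   2  -1   5  -2  -7   0   0
  2   0   3   1  -5   2  -1  -2  -2   1   0  -2   1   5   0  -1  -2  -2   1   0   2   1  -3  -3   1   0   4   1  -1   4
 -3   0   0   1   1   3  -2   0   0  -2   3 1229   4   2   2   1   1   6  -2   3   0   4  -1  -1   1  -2   3   0   0   1
  1   1   0   2   3   0   0  -1   0  -4   2   3   0   1  -1   0  -2   0   0   1   2   4  -2   5   1   4   4   3   0  -2
  7   0  -1   6   0   3  -2  -2   1   0   2   1   1   5   1   3   4   4   0   2  -2  59  10   7   4   0   0   0   2  -1
 -1  -2   0   0   0   0   3   5   1   0  -2   1   3  -1   4   1  -2  62  60  59  56  56  53   8   7   2   3  -1   0  -1
  0   1   5   0   0   1   2  -1   3   1   2   0   0  62  62  60  59  57  54  52  49  49  52  21   9  -2   0   0   1  -1
  0   1  -1   1   2   0   2   3   4  61  61  60
[... 2103 characters left out ...]
 -1  -1   0
  3   2   2  -4   0  -1  -1   2   4   0   2  -1   0   5   1   4   0   1   1   2   3   5  -5   1   1  -1  -1  -2   0   2
  1  -1   2   0   0   0  -5  -2  -3   3   2  -2   0   0   2   0  -1   2   0   0   3   2   3   0   0  -1  -1   2   0   0
  2   0   0   1   2   1   0  -2   5   0  -5  -1  -3   2   1   2   4  -4   0  -1   1   3   0   0   3   3   0   0   1   0
12 35 185 ((411.2929992675781, 333.7544250488281), (78.83877563476562, 159.750732421875), 8.375835418701172)
40 68 598 ((412.60693359375, 334.18975830078125), (73.1859130859375, 154.8606414794922), 10.111202239990234)
75 140 265 ((405.9908142089844, 369.47955322265625), (25.81514549255371, 46.2520637512207), 10.18520450592041)
```

```bash
python3 - <<'E'
from m import *
d=grab('wrist','w0.png'); s=ctrl.sense(); R=s['ee_rot'];p=s['eef_pos'];E=d['extrinsics']
print(d['K'],'\ncam in tool',R.T@(E[:3,3]-p),'\n',(R.T@E[:3,:3]).round(3))
tgt=np.array([415,317,300]); print('to dock hover tool',R.T@(tgt-p))
E
```

```text
[[330.30229686   0.         252.11329651]
 [  0.         330.30229686 189.66462196]
 [  0.           0.           1.        ]] 
cam in tool [ 7.97730644e+01  3.58247426e-02 -1.42645579e+02] 
 [[ 0.     0.95   0.312]
 [ 1.    -0.     0.   ]
 [ 0.     0.312 -0.95 ]]
to dock hover tool [-328.24856959 -168.55734064  -69.10268901]
```

View pics/w0.png

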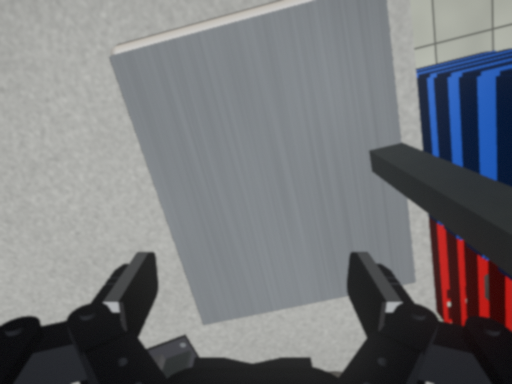

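The wrist view shows only the tray under the gripper; the camera looks back under the TCP. I move to hover over the empty dock.

```bash
python3 -m creep '[{"x":-41,"y":-21,"z":-20,"spin":0.14},{"x":-82,"y":-42,"z":-40,"spin":0.28},{"x":-123,"y":-63,"z":-60,"spin":0.42},{"x":-164,"y":-84,"z":-69,"spin":0.56},{"x":-205,"y":-105,"z":-69,"spin":0.70},{"x":-246,"y":-126,"z":-69,"spin":0.84},{"x":-287,"y":-147,"z":-69,"spin":0.98},{"x":-328,"y":-169,"z":-69,"spin":1.12},{"x":-328,"y":-169,"z":-69,"spin":1.154},{"x":-328,"y":-169,"z":-69,"spin":1.154},{"x":-328,"y":-169,"z":-69,"spin":1.154},{"x":-328,"y":-169,"z":-69,"spin":1.154}]'
python3 - <<'E'
from m import *
d=grab('wrist','w1.png'); s=ctrl.sense(); print(s['eef_pos'],s['joint_positions'],s['joint_velocities'].round(3),s['ee_rot'].round(3))
E
```

```text
[135.94782504 558.41398456 230.79623242] [ 1.31199020e+00  3.20067508e-01  1.56520239e+00 -2.39261717e-05
  1.25740459e+00 -1.99967071e-02] [ 0.001 -0.002 -0.003  0.001  0.003  0.001] [[-0.972  0.237 -0.   ]
 [ 0.237  0.972 -0.001]
 [-0.    -0.001 -1.   ]]schema error: expected keys x, y, z, spin, hand
```

View pics/w1.png

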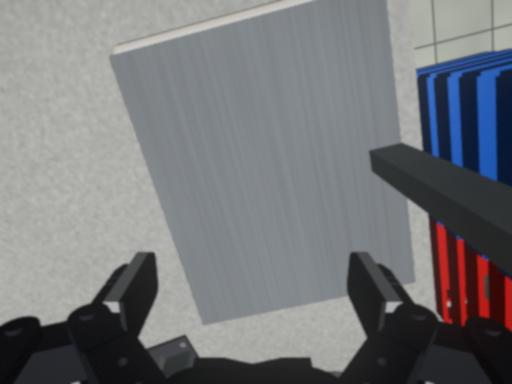

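The move was refused because every row needs all five keys, including "hand". The arm has not moved, so I repeat it.

```bash
python3 -m creep '[{"x":-41,"y":-21,"z":-20,"spin":0.14,"hand":85},{"x":-82,"y":-42,"z":-40,"spin":0.28,"hand":85},{"x":-123,"y":-63,"z":-60,"spin":0.42,"hand":85},{"x":-164,"y":-84,"z":-69,"spin":0.56,"hand":85},{"x":-205,"y":-105,"z":-69,"spin":0.70,"hand":85},{"x":-246,"y":-126,"z":-69,"spin":0.84,"hand":85},{"x":-287,"y":-147,"z":-69,"spin":0.98,"hand":85},{"x":-328,"y":-169,"z":-69,"spin":1.12,"hand":85},{"x":-328,"y":-169,"z":-69,"spin":1.154,"hand":85},{"x":-328,"y":-169,"z":-69,"spin":1.154,"hand":85},{"x":-328,"y":-169,"z":-69,"spin":1.154,"hand":85},{"x":-328,"y":-169,"z":-69,"spin":1.154,"hand":85}]'
python3 - <<'E'
from m import *
d=grab('wrist','w1.png'); s=ctrl.sense(); print(s['eef_pos'],s['joint_positions'],s['joint_velocities'].round(3),s['ee_rot'].round(3))
E
```

```text
time_s: 1.4
eef_pos: [414.1, 317.5, 300.3]
ee_rot: [[-0.179, 0.984, -0.0], [0.984, 0.179, 0.0], [0.0, -0.0, -1.0]]
contact_force: [0.6, -0.6, -0.0]
grip_width: 85.3
[414.02614456 317.591792   300.32934928] [6.32178266e-01 1.98174362e-01 1.55863885e+00 2.08581775e-04
 1.38471825e+00 4.52044427e-01] [ 0.003 -0.    -0.002 -0.002  0.002  0.001] [[-0.179  0.984 -0.   ]
 [ 0.984  0.179  0.   ]
 [ 0.    -0.    -1.   ]]
```

View pics/w1.png

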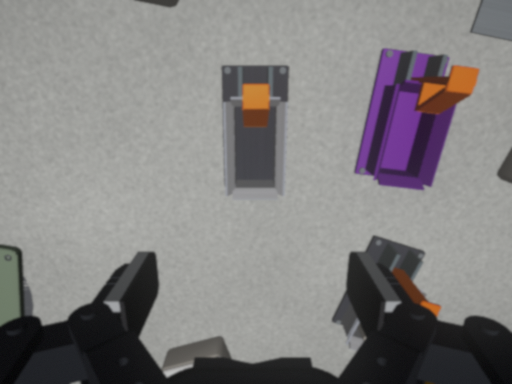

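The wrist view shows the empty dock at (255,130), aligned with the tool, its orange latch at (256,105) in the +y direction. Measuring its lips, floor and latch.

```bash
python3 - <<'E'
from m import *
d=dict(np.load('/tmp/w1.png.npz'));P=world(d);hsv=cv2.cvtColor(d['frame'],cv2.COLOR_BGR2HSV)
m=np.zeros(P.shape[:2],bool);m[50:215,205:305]=1;m&=d['range_z']>0
t=P[200:240,100:200];print('table',np.median(t[...,2]))
o=cv2.inRange(hsv,(5,170,90),(16,255,255))>0
def rect(mm,s):
    q=P[mm][:,:2].astype(np.float32);r=cv2.minAreaRect(q);print(s,len(q),np.round(r[0],1),np.round(r[1],1),round(r[2],2))
rect(m&(P[...,2]>3)&(P[...,2]<16),'base 3-16');rect(m&o,'latch')
top=m&o&(P[...,2]>112);rect(top,'latch top');
inner=m&~o&(P[...,2]>3)&(P[...,2]<14)
rect(m&~o&(P[...,2]>38)&(P[...,2]<68),'walls')
# in-dock profile with approx frame: use tool R
c=np.array([415,317]);a=np.deg2rad(10.2);ex=np.array([np.cos(a),np.sin(a)]);ey=np.array([-ex[1],ex[0]])
D=(P[...,:2]-c);X=D@ex;Y=D@ey;Z=P[...,2]
for y in(-40,-20,0,15):
    k=m&(abs(Y-y)<4)&~o; i=np.argsort(X[k]); print('y',y,[(round(x),round(z)) for x,z in zip(X[k][i][::1],Z[k][i])][::3])
for x in(-12,0,12):
    k=m&(abs(X-x)<3)&(Y<20); i=np.argsort(Y[k]); print('x',x,[(round(a),round(z)) for a,z in zip(Y[k][i],Z[k][i])][::2])
E
```

```text
table 0.07932395793699243
base 3-16 3992 [423.2 339.5] [101.9 158.6] 10.32
latch 914 [407.3 373.8] [24.  42.1] 10.35
latch top 662 [405.8 382.1] [24.  25.2] 10.33
walls 3010 [414.6 336.3] [ 73.2 154.3] 10.3
y -40 [(-66, -1), (-66, 1), (-65, -1), (-64, 1), (-63, 0), (-63, 3), (-62, 0), (-61, -1), (-60, 1), (-59, -1), (-59, -1), (-58, -1), (-57, 0), (-56, 0), (-56, 2), (-55, 0), (-53, 0), (-53, 0), (-52, 0), (-52, 2), (-51, 0), (-50, 0), (-49, 0), (-48, -1), (-48, -1), (-47, -1), (-46, 0), (-45, 0), (-45, 0), (-44, 1), (-44, 0), (-42, -1), (-42, 0), (-41, -2), (-41, 0), (-40, 0), (-39, 0), (-32, 58), (-32, 59), (-31, 60), (-31, 60), (-30, 58), (-30, 58), (-29, 56), (-29, 57), (-28, 54), (-28, 54), (-27, 52), (-27, 52), (-25, 51), (-25, 50), (-24, 48), (-24, 49), (-23, 46), (-23, 48), (-22, 44), (-22, 44), (-22, 44), (-22, 19), (-22, 21), (-21, 9), (-21, 9), (-20, 8), (-20, 9), (-18, 7), (-18, 9), (-17, 9), (-17, 9), (-16, 9), (-16, 9), (-14, 8), (-14, 8), (-13, 8), (-13, 9), (-12, 8), (-12, 8), (-10, 8), (-10, 9), (-9, 6), (-9, 9), (-7, 7), (-7, 10), (-6, 8), (-6, 8), (-5, 8), (-5, 10)
[... 11484 characters left out ...]
, 8), (-31, 9), (-30, 8), (-29, 9), (-28, 9), (-28, 9), (-27, 9), (-26, 10), (-26, 7), (-25, 8), (-24, 8), (-24, 9), (-23, 8), (-22, 10), (-21, 8), (-21, 9), (-20, 8), (-20, 9), (-18, 9), (-18, 9), (-17, 8), (-17, 9), (-16, 8), (-16, 9), (-15, 7), (-14, 10), (-13, 8), (-13, 9), (-12, 8), (-12, 9), (-11, 6), (-10, 9), (-9, 7), (-9, 8), (-8, 8), (-7, 9), (-6, 8), (-6, 8), (-5, 8), (-5, 9), (-4, 8), (-3, 9), (-2, 8), (-2, 9), (-1, 8), (-1, 8), (1, 9), (2, 8), (2, 8), (3, 8), (3, 8), (4, 6), (4, 8), (6, 8), (6, 9), (7, 7), (7, 8), (8, 7), (9, 9), (9, 6), (10, 9), (11, 7), (11, 8), (12, 7), (12, 8), (14, 8), (14, 8), (15, 6), (15, 8), (16, 7), (16, 9), (17, 7), (18, 9), (18, 9), (19, 8), (19, 9)]
```

The dock is at (417.4, 320.5), with its y axis turned 10.3° from world y. Wrist depth reads the table at 0, the floor at 8 and the lips at 60, which all agree with the text. Next, the pack.

```bash
python3 -m creep '[{"x":-46,"y":-4.6,"z":0,"spin":0,"hand":85},{"x":-92,"y":-9.2,"z":0,"spin":0,"hand":85},{"x":-138,"y":-14,"z":0,"spin":0,"hand":85},{"x":-184,"y":-18.5,"z":0,"spin":0,"hand":85},{"x":-230,"y":-23,"z":0,"spin":0,"hand":85},{"x":-276,"y":-28,"z":0,"spin":0,"hand":85},{"x":-322,"y":-32,"z":0,"spin":0,"hand":85},{"x":-368,"y":-37,"z":0,"spin":0,"hand":85},{"x":-414,"y":-41,"z":0,"spin":0,"hand":85},{"x":-460,"y":-46,"z":0,"spin":0,"hand":85},{"x":-506,"y":-51,"z":0,"spin":0,"hand":85},{"x":-552,"y":-55,"z":0,"spin":0,"hand":85}]'
python3 -m creep '[{"x":-40,"y":-4,"z":0,"spin":0.12,"hand":85},{"x":-75,"y":-8,"z":0,"spin":0.24,"hand":85},{"x":-102,"y":-11,"z":0,"spin":0.312,"hand":85},{"x":-102,"y":-11,"z":0,"spin":0.312,"hand":85},{"x":-102,"y":-11,"z":0,"spin":0.312,"hand":85},{"x":-102,"y":-11,"z":0,"spin":0.312,"hand":85},{"x":-102,"y":-11,"z":0,"spin":0.312,"hand":85}]'
python3 - <<'E'
from m import *
d=grab('wrist','w2.png'); s=ctrl.sense(); print(s['eef_pos'],s['ee_rot'].round(3),s['joint_positions'].round(3))
P=world(d);hsv=cv2.cvtColor(d['frame'],cv2.COLOR_BGR2HSV)
near=np.hypot(P[...,0]-466,P[...,1]+337)<70
for lo,hi in((95,115),(50,60)):
    q=P[near&(P[...,2]>lo)&(P[...,2]<hi)&(d['range_z']>0)];r=cv2.minAreaRect(q[:,:2].astype(np.float32));print(lo,len(q),r,np.median(q[:,2]))
E
```

```text
time_s: 2.65
eef_pos: [458.4, -237.2, 300.5]
ee_rot: [[-0.179, 0.984, 0.001], [0.984, 0.179, 0.0], [-0.0, 0.001, -1.0]]
contact_force: [1.0, 0.2, 0.5]
grip_width: 85.2
time_s: 3.35
eef_pos: [465.8, -337.1, 300.6]
ee_rot: [[0.131, 0.991, 0.0], [0.991, -0.131, 0.0], [0.0, 0.0, -1.0]]
contact_force: [-0.0, -0.4, -1.0]
grip_width: 84.7
[ 465.74012344 -337.299115    300.65107702] [[ 0.132  0.991  0.   ]
 [ 0.991 -0.132 -0.   ]
 [ 0.     0.    -1.   ]] [-0.647  0.286  1.44   0.     1.416 -0.515]
95 637 ((467.2957458496094, -335.1199951171875), (39.103240966796875, 17.127334594726562), 82.63182067871094) 104.7833851213204
50 1220 ((467.38330078125, -335.3581237792969), (82.51069641113281, 33.89691162109375), 83.29470825195312) 54.791983691382114
```

View pics/w2.png

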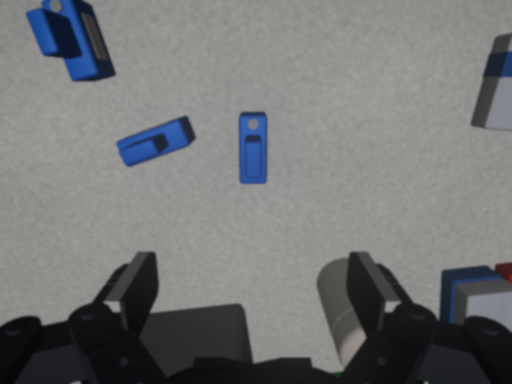

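The wrist view shows the target pack at (253,150), centred and aligned under the tool, with the nearest look-alike clear at (155,140). The bar is at (467.3, -335.2), its top at 104.8 and the shoulder at 54.8. I descend, check, then close.

```bash
python3 -m creep '[{"x":1,"y":0.5,"z":40,"spin":0,"hand":85},{"x":2.3,"y":1.3,"z":80,"spin":0,"hand":85},{"x":2.3,"y":1.3,"z":120,"spin":0,"hand":85},{"x":2.3,"y":1.3,"z":160,"spin":0,"hand":85},{"x":2.3,"y":1.3,"z":195,"spin":0,"hand":85},{"x":2.3,"y":1.3,"z":220,"spin":0,"hand":85},{"x":2.3,"y":1.3,"z":238,"spin":0,"hand":85},{"x":2.3,"y":1.3,"z":238,"spin":0,"hand":85},{"x":2.3,"y":1.3,"z":238,"spin":0,"hand":85},{"x":2.3,"y":1.3,"z":238,"spin":0,"hand":85}]' 
python3 - <<'E'
from m import *
d=grab('wrist','w3.png')
E
```

```text
time_s: 4.4
eef_pos: [468.1, -336.7, 63.8]
ee_rot: [[0.133, 0.991, 0.002], [0.991, -0.133, -0.002], [-0.001, 0.003, -1.0]]
contact_force: [0.9, -0.7, 0.1]
grip_width: 85.0
```

View pics/w3.png

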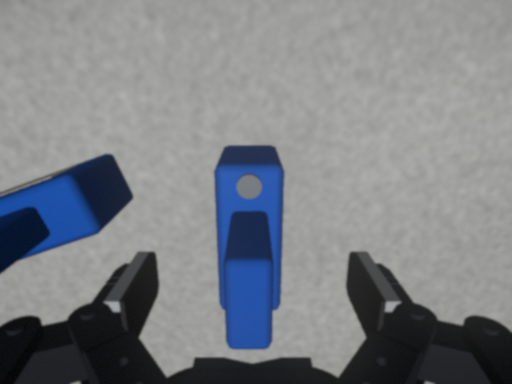

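The bar (250,300) stands centred between the open fingers at (145,280) and (360,280), so I close at 60 N.

```bash
python3 -m creep '[{"x":0,"y":0,"z":0,"spin":0,"hand":50},{"x":0,"y":0,"z":0,"spin":0,"hand":30},{"x":0,"y":0,"z":0,"spin":0,"hand":20},{"x":0,"y":0,"z":0,"spin":0,"hand":10},{"x":0,"y":0,"z":0,"spin":0,"hand":10},{"x":0,"y":0,"z":0,"spin":0,"hand":10},{"x":0,"y":0,"z":0,"spin":0,"hand":10},{"x":0,"y":0,"z":0,"spin":0,"hand":10},{"x":0,"y":0,"z":0,"spin":0,"hand":10},{"x":0,"y":0,"z":0,"spin":0,"hand":10}]' 60
python3 -m creep '[{"x":0,"y":0,"z":-15,"spin":0,"hand":10},{"x":0,"y":0,"z":-40,"spin":0,"hand":10},{"x":0,"y":0,"z":-80,"spin":0,"hand":10},{"x":0,"y":0,"z":-120,"spin":0,"hand":10},{"x":0,"y":0,"z":-160,"spin":0,"hand":10},{"x":0,"y":0,"z":-190,"spin":0,"hand":10},{"x":0,"y":0,"z":-200,"spin":0,"hand":10},{"x":0,"y":0,"z":-200,"spin":0,"hand":10},{"x":0,"y":0,"z":-200,"spin":0,"hand":10}]'
python3 - <<'E'
from m import *
d=grab('wrist','w4.png');print(ctrl.sense()['contact_force'])
s=ctrl.sense();R=s['ee_rot'];print('carry in tool axes',R.T@(np.array([417.4,320.5,262])-s['eef_pos']),s['joint_positions'].round(3))
E
```

```text
time_s: 5.45
eef_pos: [467.1, -336.4, 62.4]
ee_rot: [[0.134, 0.991, -0.0], [0.991, -0.134, -0.0], [-0.0, -0.0, -1.0]]
contact_force: [-1.3, 0.1, 3.3]
grip_width: 17.5
time_s: 6.35
eef_pos: [466.4, -335.6, 259.8]
ee_rot: [[0.134, 0.991, -0.003], [0.991, -0.134, 0.003], [0.002, -0.004, -1.0]]
contact_force: [-1.2, -0.3, -4.3]
grip_width: 17.2
[-0.26473013 -0.22793635 -3.32842411]
carry in tool axes [ 6.43700510e+02 -1.36052667e+02 -2.31492143e-01] [-0.644  0.305  1.514  0.     1.328 -0.51 ]
```

View pics/w4.png

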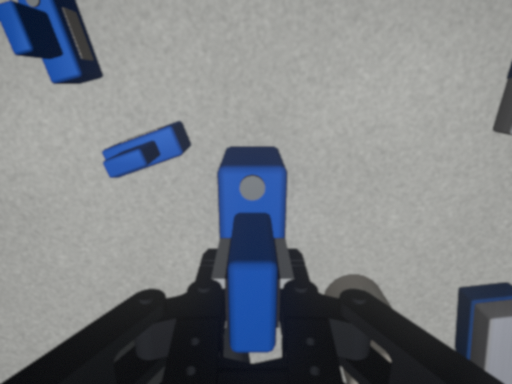

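Lifted: the pack is held in the jaws at (252,250), 17.2 mm opening, and the weight reads 3.4 N, consistent with 0.35 kg. Carrying it to above the dock.

```bash
python3 -m creep '[{"x":25,"y":-5,"z":0,"spin":0,"hand":10},{"x":70,"y":-15,"z":0,"spin":0,"hand":10},{"x":115,"y":-24,"z":0,"spin":0,"hand":10},{"x":160,"y":-34,"z":0,"spin":0,"hand":10},{"x":205,"y":-43,"z":0,"spin":0,"hand":10},{"x":250,"y":-53,"z":0,"spin":0,"hand":10},{"x":295,"y":-62,"z":0,"spin":0,"hand":10},{"x":340,"y":-72,"z":0,"spin":0,"hand":10},{"x":385,"y":-81,"z":0,"spin":0,"hand":10},{"x":430,"y":-91,"z":0,"spin":0,"hand":10},{"x":475,"y":-100,"z":0,"spin":0,"hand":10},{"x":520,"y":-110,"z":0,"spin":0,"hand":10}]'
python3 -m creep '[{"x":40,"y":-8,"z":0,"spin":-0.08,"hand":10},{"x":75,"y":-16,"z":0,"spin":-0.16,"hand":10},{"x":105,"y":-22,"z":0,"spin":-0.24,"hand":10},{"x":124,"y":-26,"z":0,"spin":-0.313,"hand":10},{"x":124,"y":-26,"z":0,"spin":-0.313,"hand":10},{"x":124,"y":-26,"z":0,"spin":-0.313,"hand":10},{"x":124,"y":-26,"z":0,"spin":-0.313,"hand":10},{"x":124,"y":-26,"z":0,"spin":-0.313,"hand":10},{"x":124,"y":-26,"z":0,"spin":-0.313,"hand":10}]'
cat > t.py <<'E'
from m import *
import sys
d=grab('wrist',sys.argv[1]);s=ctrl.sense();R=s['ee_rot'];p=s['eef_pos'];P=world(d)
C=np.array([417.4,320.5]);a=np.deg2rad(10.3);ex=np.array([np.cos(a),np.sin(a)]);ey=np.array([-ex[1],ex[0]])
print('tcp',p.round(1),'yaw dock err deg',np.degrees(np.arctan2(R[1,1],R[0,1])).round(2)-10.3,'F',s['contact_force'].round(1),'grip',s['grip_width'])
print('tcp in dock',((p[:2]-C)@ex).round(1),((p[:2]-C)@ey).round(1))
hsv=cv2.cvtColor(d['frame'],cv2.COLOR_BGR2HSV);b=(cv2.inRange(hsv,(105,120,40),(128,255,255))>0)&(d['range_z']>0)&(np.hypot(P[...,0]-p[0],P[...,1]-p[1])<70)
Q=(P-p)@R   # tool coords
for z0,z1 in((-60,-36),(0,14)):
    q=Q[b&(Q[...,2]>z0)&(Q[...,2]<z1)]
    if len(q)<20: continue
    # pack top level surfaces
    print('z band',z0,z1,len(q),'x',np.percentile(q[:,0],[1,99]).round(1),'y',np.percentile(q[:,1],[1,99]).round(1),'z',np.median(q[:,2]).round(1))
    if z0==0:
        A=np.c_[q[:,:2],np.ones(len(q))];k=abs(q[:,2]-np.median(q[:,2]))<2;print('shoulder tilt deg x,y',np.degrees(np.linalg.lstsq(A[k],q[k,2],rcond=None)[0][:2]).round(2))
E
python3 t.py w5.png
```

```text
time_s: 7.6
eef_pos: [426.4, 195.2, 260.4]
ee_rot: [[0.133, 0.991, -0.003], [0.991, -0.133, -0.001], [-0.002, -0.003, -1.0]]
contact_force: [1.2, 0.6, -3.2]
grip_width: 17.4
time_s: 8.5
eef_pos: [418.5, 319.2, 262.3]
ee_rot: [[-0.177, 0.984, -0.0], [0.984, 0.177, -0.0], [-0.0, -0.0, -1.0]]
contact_force: [0.7, -0.9, -2.2]
grip_width: 17.5
tcp [418.6 319.4 262.4] yaw dock err deg -0.11000000000000121 F [-1.2  0.  -3.3] grip 17.482236963631898
tcp in dock 1.0 -1.3
z band -60 -36 4611 x [-17.3  20.7] y [-8.5  8.9] z -42.4
z band 0 14 3518 x [ 6.1 42.4] y [-15.8  15.9] z 7.6
shoulder tilt deg x,y [ 0.62 -0.12]
```

View pics/w5.png

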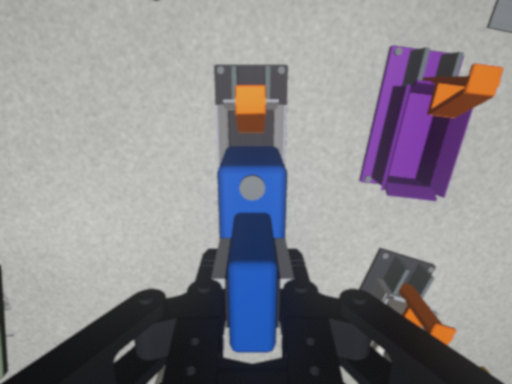

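The pack hangs level (tilt about 0.6°), within about 1 mm and 0.1° of the dock axes; its shoulder is 7.6 mm below the TCP. The view shows the pack at (252,200) in line with the slot and latch (250,105). Home means a TCP height of about 70.6. I descend in stages.

```bash
python3 -m creep '[{"x":0,"y":-1,"z":25,"spin":0,"hand":10},{"x":0,"y":-1,"z":55,"spin":0,"hand":10},{"x":0,"y":-1,"z":80,"spin":0,"hand":10},{"x":0,"y":-1,"z":95,"spin":0,"hand":10},{"x":0,"y":-1,"z":105,"spin":0,"hand":10},{"x":0,"y":-1,"z":113,"spin":0,"hand":10},{"x":0,"y":-1,"z":121,"spin":0,"hand":10},{"x":0,"y":-1,"z":129,"spin":0,"hand":10},{"x":0,"y":-1,"z":136,"spin":0,"hand":10},{"x":0,"y":-1,"z":136,"spin":0,"hand":10},{"x":0,"y":-1,"z":136,"spin":0,"hand":10}]'
python3 t.py w6.png
```

```text
time_s: 9.65
eef_pos: [417.2, 319.6, 126.0]
ee_rot: [[-0.178, 0.984, -0.001], [0.984, 0.178, -0.001], [-0.001, -0.001, -1.0]]
contact_force: [-0.0, -1.4, -3.8]
grip_width: 17.2
tcp [417.2 319.6 126.1] yaw dock err deg -0.040000000000000924 F [ 0.5 -0.8 -3.1] grip 17.45511463589021
tcp in dock -0.3 -0.8
z band -60 -36 4556 x [-17.9  20. ] y [-8.5  8.9] z -42.6
z band 0 14 3780 x [ 6.3 44.3] y [-16.   16.1] z 6.1
shoulder tilt deg x,y [-1.56 -0.01]
```

View pics/w6.png

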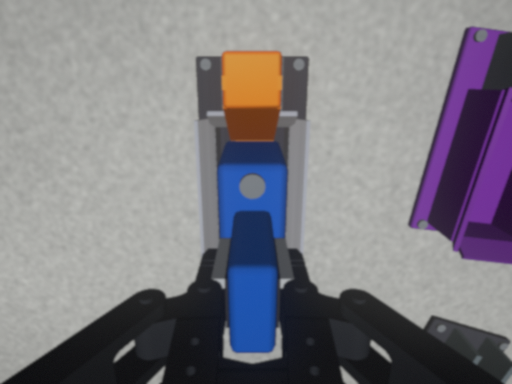

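The pack has entered between the lips at (252,200) and is pushing the latch (252,110) back. It has pivoted about 2° (+y end up), so I raise the grip to 100 N and continue.

```bash
python3 -m creep '[{"x":0,"y":0,"z":0,"spin":0,"hand":10},{"x":0,"y":0,"z":4,"spin":0,"hand":10},{"x":0,"y":0,"z":10,"spin":0,"hand":10},{"x":0,"y":0,"z":16,"spin":0,"hand":10},{"x":0,"y":0,"z":22,"spin":0,"hand":10},{"x":0,"y":0,"z":28,"spin":0,"hand":10},{"x":0,"y":0,"z":33,"spin":0,"hand":10},{"x":0,"y":0,"z":33,"spin":0,"hand":10}]' 100
python3 t.py w7.png
```

```text
time_s: 10.5
eef_pos: [417.0, 319.5, 92.3]
ee_rot: [[-0.178, 0.984, -0.002], [0.984, 0.178, -0.001], [-0.001, -0.002, -1.0]]
contact_force: [-0.2, -1.6, -4.0]
grip_width: 17.3
tcp [417.1 319.6  92.7] yaw dock err deg -0.040000000000000924 F [ 1.  -0.7 -3.8] grip 16.666112739608145
tcp in dock -0.4 -0.8
z band -60 -36 4516 x [-18.  20.] y [-8.6  8.8] z -42.2
z band 0 14 3873 x [ 6.3 44.3] y [-16.5  16.3] z 6.5
shoulder tilt deg x,y [-1.51  0.17]
```

View pics/w7.png

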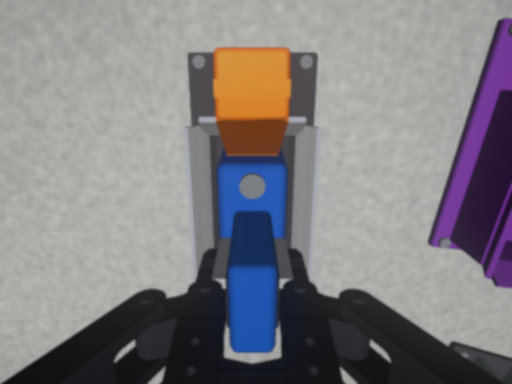

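The pack is inside the slot at (252,200) with the latch against it and the tilt steady. 22 mm remain.

```bash
python3 -m creep '[{"x":0,"y":0,"z":6,"spin":0,"hand":10},{"x":0,"y":0,"z":12,"spin":0,"hand":10},{"x":0,"y":0,"z":17,"spin":0,"hand":10},{"x":0,"y":0,"z":20,"spin":0,"hand":10},{"x":0,"y":0,"z":22,"spin":0,"hand":10},{"x":0,"y":0,"z":23,"spin":0,"hand":10},{"x":0,"y":0,"z":23,"spin":0,"hand":10},{"x":0,"y":0,"z":23,"spin":0,"hand":10}]'
python3 t.py w8.png
```

```text
time_s: 11.35
eef_pos: [417.3, 320.1, 71.9]
ee_rot: [[-0.178, 0.984, 0.0], [0.984, 0.178, 0.001], [0.001, 0.0, -1.0]]
contact_force: [-3.8, -1.2, 8.9]
grip_width: 16.9
tcp [417.3 320.1  71.9] yaw dock err deg -0.0600000000000005 F [-4.6 -1.   8.7] grip 16.974696554295132
tcp in dock -0.2 -0.4
z band -60 -36 4570 x [-17.6  20.2] y [-8.5  9. ] z -42.7
z band 0 14 3258 x [ 6.4 41.6] y [-16.4  16.5] z 6.1
shoulder tilt deg x,y [-2.31  0.08]
```

View pics/w8.png

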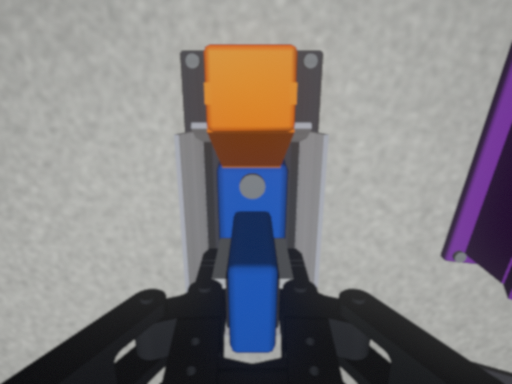

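The low (-y) end has reached the floor (about 12 N), but the shoulder is still tilted 2° up at the latch end (252,187). I press further so it levels, with the grip at 60 N so it can pivot.

```bash
python3 -m creep '[{"x":0,"y":0,"z":0,"spin":0,"hand":10},{"x":0,"y":0,"z":1,"spin":0,"hand":10},{"x":0,"y":0,"z":2,"spin":0,"hand":10},{"x":0,"y":0,"z":3,"spin":0,"hand":10},{"x":0,"y":0,"z":3,"spin":0,"hand":10},{"x":0,"y":0,"z":3,"spin":0,"hand":10}]' 60
python3 t.py w9.png
```

```text
time_s: 12.0
eef_pos: [417.5, 321.1, 71.4]
ee_rot: [[-0.177, 0.984, 0.001], [0.984, 0.177, 0.003], [0.003, 0.002, -1.0]]
contact_force: [-7.9, -0.2, 25.9]
grip_width: 17.0
tcp [417.4 321.1  71.4] yaw dock err deg -0.08000000000000007 F [-8.  -0.1 24.6] grip 16.942613510364783
tcp in dock 0.1 0.6
z band -60 -36 4592 x [-17.4  20.3] y [-8.4  9. ] z -42.7
z band 0 14 1716 x [ 5.8 28.1] y [-16.5  16.4] z 6.5
shoulder tilt deg x,y [-2.69  0.22]
```

View pics/w9.png

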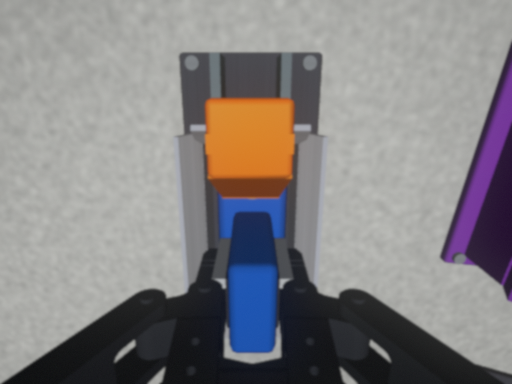

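The latch has snapped forward over the shoulder (now at (250,145), nose edge at v≈197). I ease the push and open the fingers.

```bash
python3 -m creep '[{"x":0,"y":0,"z":-1,"spin":0,"hand":10},{"x":0,"y":0,"z":-1.5,"spin":0,"hand":10},{"x":0,"y":0,"z":-1.5,"spin":0,"hand":20},{"x":0,"y":0,"z":-1.5,"spin":0,"hand":30},{"x":0,"y":0,"z":-1.5,"spin":0,"hand":40},{"x":0,"y":0,"z":-1.5,"spin":0,"hand":45},{"x":0,"y":0,"z":-1.5,"spin":0,"hand":45},{"x":0,"y":0,"z":-1.5,"spin":0,"hand":45},{"x":0,"y":0,"z":-1.5,"spin":0,"hand":45}]'
python3 t.py w10.png
```

```text
time_s: 12.95
eef_pos: [417.5, 319.9, 68.7]
ee_rot: [[-0.178, 0.984, -0.0], [0.984, 0.178, 0.0], [0.0, -0.0, -1.0]]
contact_force: [-0.1, -0.4, -0.1]
grip_width: 45.1
tcp [417.5 319.9  68.7] yaw dock err deg -0.05000000000000071 F [ 0.4 -0.4 -0.3] grip 45.07080754732357
tcp in dock -0.1 -0.6
z band -60 -36 4910 x [-13.5  24.4] y [-7.9  9.4] z -44.1
z band 0 14 2405 x [-33.2  28.2] y [-16.   17.2] z 6.0
shoulder tilt deg x,y [-0.7  0.1]
```

View pics/w10.png

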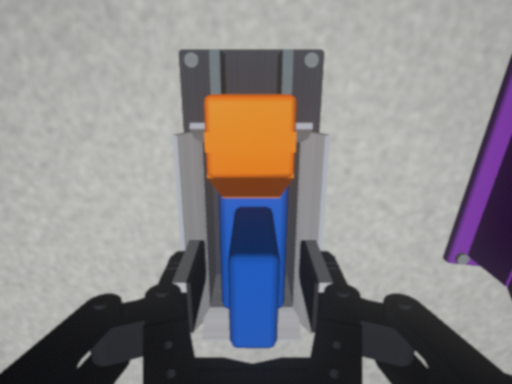

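The fingers are free and the pack has settled: shoulder at z≈62.7 (home 63), bar top 112.8 (home 113). I retreat straight up and look again.

```bash
python3 -m creep '[{"x":0,"y":0,"z":-15,"spin":0,"hand":45},{"x":0,"y":0,"z":-40,"spin":0,"hand":45},{"x":0,"y":0,"z":-80,"spin":0,"hand":45},{"x":0,"y":0,"z":-120,"spin":0,"hand":45},{"x":0,"y":0,"z":-160,"spin":0,"hand":45},{"x":0,"y":0,"z":-200,"spin":0,"hand":60},{"x":0,"y":0,"z":-230,"spin":0,"hand":85},{"x":0,"y":0,"z":-230,"spin":0,"hand":85},{"x":0,"y":0,"z":-230,"spin":0,"hand":85},{"x":0,"y":0,"z":-230,"spin":0,"hand":85},{"x":0,"y":0,"z":-230,"spin":0,"hand":85}]'
python3 - <<'E'
from m import *
d=grab('wrist','w11.png');P=world(d);ok=d['range_z']>0
C=np.array([417.4,320.5]);a=np.deg2rad(10.3);ex=np.array([np.cos(a),np.sin(a)]);ey=np.array([-ex[1],ex[0]])
X=(P[...,:2]-C)@ex;Y=(P[...,:2]-C)@ey;Z=P[...,2];hsv=cv2.cvtColor(d['frame'],cv2.COLOR_BGR2HSV)
b=(cv2.inRange(hsv,(105,120,40),(128,255,255))>0)&ok&(abs(X)<30)&(abs(Y)<55)
o=(cv2.inRange(hsv,(5,150,60),(16,255,255))>0)&ok&(abs(X)<30)
def st(m,s): print(s,m.sum(),'x',np.percentile(X[m],[1,99]).round(1),'y',np.percentile(Y[m],[1,99]).round(1),'z',np.median(Z[m]).round(1))
st(b&(Z>108),'bar top');st(b&(Z>55)&(Z<70)&(Y>22),'sh +y');st(b&(Z>55)&(Z<70)&(Y<-22),'sh -y');st(o,'latch');st(o&(Z>112),'latch top')
d0=dict(np.load('/tmp/w1.png.npz'));P=world(d0);ok=d0['range_z']>0;X=(P[...,:2]-C)@ex;Y=(P[...,:2]-C)@ey;Z=P[...,2];hsv=cv2.cvtColor(d0['frame'],cv2.COLOR_BGR2HSV)
o=(cv2.inRange(hsv,(5,150,60),(16,255,255))>0)&ok&(abs(X)<30);st(o,'latch shut before');st(o&(Z>112),'latch top before')
grab('scene','scene2.png');grab('top','top2.png')
E
sed -i "s/'top1.png','scene1.png'/'top2.png',/" m.py; python3 m.py
```

```text
time_s: 14.1
eef_pos: [416.9, 319.5, 297.2]
ee_rot: [[-0.178, 0.984, -0.003], [0.984, 0.178, -0.002], [-0.001, -0.003, -1.0]]
contact_force: [-0.5, -0.9, -0.1]
grip_width: 84.8
bar top 652 x [-7.2  9.6] y [-15.   23.3] z 112.9
sh +y 187 x [-14.9  17. ] y [22.7 42.1] z 63.0
sh -y 232 x [-15.6  16.7] y [-37.1 -22.3] z 62.8
latch 999 x [-12.3  11.3] y [33.9 75.6] z 117.5
latch top 719 x [-12.4  11.3] y [50.6 75.6] z 118.0
latch shut before 1026 x [-12.3  11.5] y [31.9 75.3] z 117.4
latch top before 696 x [-12.3  11.6] y [50.2 75.3] z 118.0
top2.png blue [382.  61.] 280 h 40 top [ 801.5 -286.2] R 851
top2.png blue [495.  83.] 62 h 42 top [ 749.8 -577.1] R 946
top2.png blue [  2. 156.] 76 h 239 top [510.1 574.3] R 768
top2.png blue [141. 205.] 365 h 117 top [416.1 321.1] R 526 shoulder [416.1 321.2] [33.3 81.6] 10.1 60.8
top2.png blue [396. 236.] 395 h 109 top [ 348.3 -313.4] R 469 shoulder [ 348.6 -314.1] [82.3 33.7] 11.4 56.0
top2.png blue [346. 261.] 394 h 109 top [ 286.4 -190.3] R 344 shoulder [ 286.6 -190.6] [33.1 83. ] 6.3 55.5
top2.png green [324. 133.] 361 h 109 top [ 606.2 -132.1] R 620 shoulder [ 606.2 -132.4] [82.  32.9] 87.1 55.9
```

View pics/w11.png

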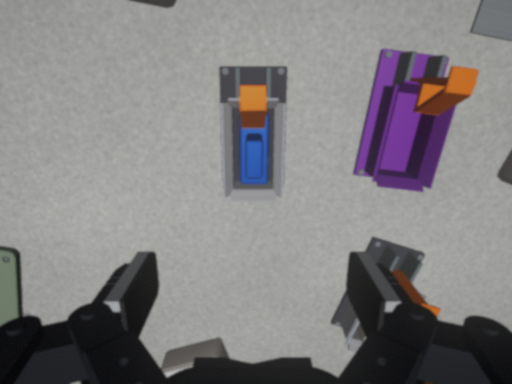

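View pics/scene2.png

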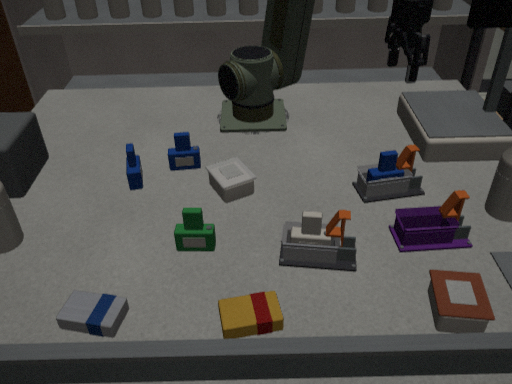

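The wrist view shows the pack at (253,150) in the slot under the latch (253,105), and the scene view shows it home at (388,170). The green pack is unmoved and the gripper is clear, so I hand the job in.

```bash
python3 -c "
from bench import ctrl
print(ctrl.close_job())"
```

```text
the job is handed in; nothing more can be done
None
```

The blue pack is home in the empty grey dock with the latch shut over its shoulder. I handed the job in at about 14 s with the arm clear above it. I took the blue pack farthest from the base (about 575 mm, against 468 and 344 mm for the other two).

**Last checks, after letting go:**
- **Pack:** the shoulders are at z 63.0 and 62.8 mm (home is 63) and the bar top is at 112.9 mm (home is 113). The pack sits level.
- **Latch:** its top is back where it was when shut, to within 0.5 mm. The visible nose edge read y 33.9 mm against 31.9 mm before. I put this down to edge pixels, because the rest of the latch did not move.
- **Bystanders:** the green pack and the other two blue packs moved less than 1 mm; the purple and white-filled docks look unchanged in the pictures.
- **Forces:** the highest wrist force read at the stops between moves was about 26 N.

**What went off plan:**
- The first move was refused because its rows lacked the "hand" key; the arm did not move.
- During the press the pack tilted about 2° in the grip, with its latch end up. I pressed a little further until the latch snapped, and it settled level on release.
- The top and scene cameras disagreed by up to 7 mm, so I relied on the wrist camera.

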